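# Put the pastry kit back in its tray

## Task

Put the pastry tools back in the divided aluminium tray: the orange pastry wheel with the fluted plastic wheel goes flat in the long bay, the stainless-steel scraper flat in the empty square bay, and both steel piping nozzles in the glass bowl that stands in the other square bay. The pizza cutter with the steel disc, the white plastic scraper and the bottle pourer with the black rubber stopper are not part of the kit: leave them where they lie. Keep the bowl upright in its bay.

Things in the scene. Friction and masses are not known exactly. Their poses are not given: they have to be found in the camera images.
- pastry_wheel_grip (a point): To put away: pastry wheel, all orange plastic, fluted (wavy-edged) wheel. Lies flat on a dark teal mat. Point on the handle near the balance point, 10 mm above the surface below; x axis along the handle to the wheel, z up. Handle 20 mm wide, 20 high, from 68 mm behind to 32 mm ahead of the point; wheel 47 mm across, lying level, centre 76 mm ahead. 170 mm long, 60 g (varies by a third).
- pizza_cutter_grip (a point): Pizza cutter, a look-alike that stays: the same orange handle, but a plain smooth steel disc of 55 mm diameter. Point and axes as for the pastry wheel; 172 mm long, lying flat on the mat.
- steel_scraper_grip (a point): To put away: dough scraper of steel sheet, its rear edge rolled into a tubular grip; lies flat. Point: middle of the grip (20 mm diameter, 100 mm long along the y axis; take it across), 10 mm above the surface below. Blade 100 mm wide, 2 mm thick, flat on the surface from under the grip to 64 mm along +x; behind the point only 10 mm of grip. z up. 120 g (varies by a third).
- plastic_scraper_grip (a point): Plastic scraper, a look-alike that stays: same shape and size as the steel scraper, but white plastic. Point and axes as for the steel scraper.
- wide_nozzle_mid (a point): To put away: bright steel piping nozzle with a wide mouth, a cone 50 mm tall standing upright on the mat, mouth up. Point at its centre, 25 mm above the surface. A straight collar of 28 mm diameter (foot rim 29 mm) up to 22 mm, then tapering to a 19 mm mouth at the top. 30 g (varies by a third).
- narrow_nozzle_mid (a point): Steel piping nozzle with the narrow mouth, to be put away: as the wide nozzle, but tapering to a 9 mm mouth at the top.
- pourer_mid (a point): Bottle pourer, a look-alike that stays: 50 mm tall, standing upright; black rubber stopper (26 mm diameter) below, a black flange (33 mm) 20 to 24 mm up, thin bright steel spout (20 mm, tapering to 9 mm) above. Point at its centre, 25 mm above the surface.
- bowl: Small clear-glass bowl, loose, standing in the square bay at the tray's +x end. Origin at the centre of its underside, z up. 124 mm across the rim, 48 mm high; inside 115 mm across at the rim, 105 mm half-way up, flat floor about 70 mm across, 5 mm above the underside. 260 g.
- tray: Aluminium drawer tray, fixed: 300 mm along x, 258 mm along y, origin at the centre of its underside, z up. Floor 3 mm thick; walls and dividers 3 mm thick, their tops 25 mm up. Long bay: y +18 to +126 mm, x -147 to +147 mm. Empty square bay: x -147 to -2 mm, y -126 to +15 mm (centre -75, -56). Bowl's square bay: x +2 to +147 mm, same y.
Mind the look-alikes: they are no part of the job. Leave any blue or pink look-alike of the part that bears pastry_wheel_grip alone.

How it is judged (in metres and radians):
At the end, for the whole second after the job is handed in: Pastry wheel and steel scraper lie flat (within 7 degrees) on the floors of the long and the empty square bay; both nozzles are in the bowl, centres below its rim; the bowl is upright in its bay; pizza cutter, plastic scraper and pourer are within 25 mm of their starts; all at rest (x of pastry_wheel_grip in the frame of tray between -0.09 and 0.09 m and y of pastry_wheel_grip in the frame of tray between 0.026 and 0.118 m and z of each of pastry_wheel_grip, steel_scraper_grip in the frame of tray below 0.019 m and angle between the z axis of each of pastry_wheel, steel_scraper and the z axis of tray, either way round below 0.12 rad and x of steel_scraper_grip in the frame of tray between -0.143 and -0.005 m and y of steel_scraper_grip in the frame of tray between -0.118 and 0.008 m and horizontal distance between each of wide_nozzle_mid, narrow_nozzle_mid and bowl below 0.046 m and z of wide_nozzle_mid in the frame of bowl between 0 and 0.047 m and z of narrow_nozzle_mid in the frame of bowl between 0 and 0.047 m and angle between bowl's own z axis and vertical below 0.1 rad and x of bowl in the frame of tray between 0.055 and 0.095 m and y of bowl in the frame of tray between -0.075 and -0.036 m and distance of each of pizza_cutter_grip, plastic_scraper_grip, pourer_mid from where it was at the start of the episode below 0.025 m and linear speed of each of pastry_wheel, steel_scraper, wide_nozzle, narrow_nozzle, bowl below 0.02 m/s); the robot touches nothing.
It fails at once if the pizza cutter is shifted by more than 25 mm or lifted (distance of pizza_cutter_grip from where it was at the start of the episode above 0.025 m).
It fails at once if the plastic scraper is shifted by more than 25 mm or lifted (distance of plastic_scraper_grip from where it was at the start of the episode above 0.025 m).
It fails at once if the bottle pourer is shifted by more than 25 mm or lifted (distance of pourer_mid from where it was at the start of the episode above 0.025 m).
It fails at once if the glass bowl is tipped by more than 20 degrees (angle between bowl's own z axis and vertical above 0.35 rad).
It also fails if it takes over 104 s, if anything falls off the work surface, if the arm or the gripper's body presses on something with over 40 N, if the wrist force passes 120 N, or if a joint passes its speed limit or range.

## Robot

A 6-joint arm with a two-finger parallel gripper is mounted at the origin on the work surface. World frame = base frame: x ahead of the robot, y to its left, z up, the work surface at z = 0. Lengths are in mm, angles in rad, forces in N, time in s.
With the tool pointing down it reaches from about 400 to 925 mm from the base axis. Payload 12.5 kg.
Tool frame: the origin (TCP) lies on the front face of the gripper's body, between the roots of the fingers; the fingertips stand 78 mm ahead of it and the grasp point (between the pads) lies 59 mm ahead of it (env.nose_length is the distance from the TCP to the fingertips, in mm); z points along the fingers, y is the line along which they close (so a half turn about z gives the same grasp; the last joint's range is limited). The gripper opens to 95 mm and grips with 3 to 60 N. Pads are 20 mm wide; open, the fingers measure 119 mm over their backs; the gripper's body (75 mm by 180 mm) begins 59 mm behind the grasp point.
Start: joints at [-1.314, 0.491, 1.559, -0, 1.092, -0.106], TCP at [221.83, -584.319, 292.261] pointing down, gripper open.
Joint ranges: [-3.1, 3.1], [-0.84, 2.19], [0.05, 2.79], [-1.13, 4.28], [0.06, 2.93], [-2.69, 2.69]. Speed limits (rad/s): [2.22, 2.22, 2.79, 3.14, 3.14, 3.14].

## Interface

Orientations are given as [roll, pitch, yaw] about the fixed x, y, z axes, in that order (R = Rz(yaw) Ry(pitch) Rx(roll)).
In Python, from cell import env gives the robot as it stands.
- The arm moves only by the tool jog_arm, never from a script. Its argument "motion" is a list of rows, each a list of 7 numbers: the turn, a rotation vector about the tool's x, y, z in degrees, then the shift along the tool's x, y, z in mm, then the finger opening in mm, from 0 to 95.1. In form: [[wx, wy, wz, x, y, z, hand], ...]. A call has 1 to 10 rows; each row shifts and turns the commanded pose from where the row before left it, along the tool's axes as they then stand; what a row does not reach is not made up. A row lasts 1/8 s, in which the tool goes at most 62.5 mm and 10.7 degrees, less where a joint would pass 70% of its speed; a pose out of reach is approached as far as the arm can. A call is refused whole if a number of a shift passes 62.5 or a number of a turn 10.7, either way. A call with a gripper value outside its range is refused whole. The fingers move at their own pace and stop on an object; the grip force is fixed at half the most. Time passes only in rows, so rows that do not move let the fingers close. It gives the time, the measured TCP pose, the force, the opening and the grip force at its end, in the units of the state.
- env.state(): the state, without advancing time (a new reading comes with each control period).
- env.read_camera(name): name is "scene" or "top"; returns a dict with "color" (400x640x3 uint8, red, green, blue), "z_map" (400x640 float32, mm along the optical axis (not along the pixel's ray), 0 where there is no reading), "camera_matrix" (3x3 intrinsics, pixels), "k1" (the pictures are not rectified: a ray, as slopes to the right and down, at radius r is drawn at 1 + k1 r^2 times it, then the intrinsics apply), "world_to_cam" (4x4, takes a point from world to camera coordinates). Camera axes: x right, y up, looking along -z (the intrinsics and any distortion apply to the point x, -y, -z); pixel columns grow to the right and rows downward; lengths in mm; the calibration is good to about 2 mm. A picture is of the moment at which its call begins.
- env.job_done(): hands the job in; it is judged then, once.
Trained networks look in the newest picture that a camera, given by its name, has taken for a name from the list of things; names that differ only in an ending like _2 or _b are one class to them, and where a whole thing is asked for, a point or a joint stands for the part that bears it (a point fixed in the world has none). Each returns a list of dicts, best first, with "score" (0 to 1); they miss things now and then, are a little off and sometimes report something else, mostly with a low value. They report only what shows in the picture. A call takes as long as a camera call. They do not tell look-alikes from the thing itself.
- env.recognise(camera, thing): "location" ([column, row] in pixels, amid what is visible of it).
The state is a dict: "t": time; "joints": joint angles; "qvel": joint speeds; "tau": joint torques, N m; "eef_pos": TCP position; "tcp_rot": TCP orientation; "ft_force": force on the tool from outside, world axes, zero at the start; "moment": the same for the moment, N m; "opening": opening from 0.0 (shut) to 1.0 (fully open); "grip_force": force on a finger pad.
Only numpy, scipy, OpenCV 4.12 (cv2) and the standard library are available. Lean on these libraries where they do the work, as an engineer would, in place of code of your own. Each camera call takes 0.05 s, during which the arm holds its last target. There are 200 camera calls.

## Working session

There is one attempt and no reset: what is moved stays moved. The work goes in short steps, Python scripts to look and compute and a tool call to move; the robot and the scene stay as the last step left them, time stands still between calls to the robot, and variables do not carry over. Pictures are saved under pics/ and viewed, at most 14 in all, crops included, and the job is handed in when it is done.

Besides the shell and the picture viewer there is one more tool, called after "Request:" as name([rows], argument=value, ...), one row to a line, values as JSON. jog_arm: Moves the arm, as the interface text tells. Its arguments: {"type":"object","properties":{"motion":{"type":"array"}},"required":["motion"]}

```bash
ls; mkdir -p pics; cat > h.py <<'E'
import numpy as np, cv2
from cell import env
def cam(n):
    return env.read_camera(n)
def world(c,u,v,z=None,h=None):
    """pixel -> world; by depth, or by plane height h"""
    K=c["camera_matrix"];k1=c["k1"]
    d=np.array([k1,0,0,0,0],float)
    p=cv2.undistortPoints(np.array([[[u,v]]],float),K.astype(float),d,None,None,None) if 0 else None
    xd=np.array([(u-K[0,2])/K[0,0],(v-K[1,2])/K[1,1]]);x=xd.copy()
    for _ in range(30): x=xd/(1+k1*(x@x))
    T=np.linalg.inv(c["world_to_cam"]);r=np.array([x[0],-x[1],-1.]);o=T[:3,3];D=T[:3,:3]@r
    if h is not None: s=(h-o[2])/D[2]
    else: s=c["z_map"][int(round(v)),int(round(u))] if z is None else z
    return o+s*D
def save(c,f,box=None,sc=1):
    im=c["color"][:,:,::-1]
    if box: a,b,e,g=box; im=im[b:g,a:e]
    cv2.imwrite(f,cv2.resize(im,None,fx=sc,fy=sc,interpolation=cv2.INTER_CUBIC))
E
python3 - <<'E'
from h import *
for n in("top","scene"):
    c=cam(n);save(c,f"pics/{n}0.png");print(n,c["camera_matrix"].tolist(),c["k1"],np.linalg.inv(c["world_to_cam"])[:3,3])
    for t in["pastry_wheel_grip","pizza_cutter_grip","steel_scraper_grip","plastic_scraper_grip","wide_nozzle_mid","narrow_nozzle_mid","pourer_mid","bowl","tray"]:
        print(t,[(np.round(r["location"]).tolist(),round(r["score"],2),np.round(world(c,*r["location"])).tolist()) for r in env.recognise(n,t)])
print(env.state())
E
```

```text
pics
top [[372.87333072559727, 0.0, 320.80435220864274], [0.0, 372.87333072559727, 196.09232778117808], [0.0, 0.0, 1.0]] -0.08567420696103849 [266.16188436  76.31770501 944.3131375 ]
pastry_wheel_grip [([137.0, 210.0], 0.85, [401.0, 549.0, 19.0]), ([323.0, 139.0], 0.76, [597.0, 74.0, -0.0])]
pizza_cutter_grip [([223.0, 137.0], 0.87, [596.0, 337.0, 21.0])]
steel_scraper_grip [([269.0, 128.0], 0.9, [628.0, 219.0, 3.0]), ([319.0, 200.0], 0.32, [422.0, 83.0, 58.0])]
plastic_scraper_grip [([268.0, 202.0], 0.89, [427.0, 214.0, 4.0])]
wide_nozzle_mid [([209.0, 206.0], 0.47, [409.0, 352.0, 50.0])]
narrow_nozzle_mid []
pourer_mid [([318.0, 202.0], 0.64, [420.0, 86.0, 42.0])]
bowl [([465.0, 132.0], 0.74, [620.0, -307.0, 7.0])]
tray [([427.0, 170.0], 0.96, [515.0, -200.0, 3.0]), ([268.0, 131.0], 0.3, [620.0, 221.0, 3.0])]
scene [[515.6635005075973, 0.0, 314.0371516860356], [0.0, 515.6635005075973, 199.6123259037162], [0.0, 0.0, 1.0]] -0.03184829640005117 [1334.29738013  397.51652944  910.57554669]
pastry_wheel_grip [([498.0, 236.0], 0.86, [406.0, 544.0, 19.0]), ([188.0, 214.0], 0.73, [545.0, -2
[... 580 characters left out ...]
3.0, 19.0])]
{'t': 1.0, 'joints': array([-1.31359379e+00,  4.90902356e-01,  1.55890095e+00, -1.94112854e-05,
        1.09168587e+00, -1.05598263e-01]), 'qvel': array([-1.04300427e-03,  8.77845003e-04, -2.55760842e-03,  1.08884765e-03,
       -1.03817062e-05, -7.19464908e-05]), 'tau': array([ 8.31900616e-04, -6.12473631e+01, -2.58424991e+01,  6.93126186e-02,
        4.45146707e-02,  3.77200266e-06]), 'eef_pos': array([ 221.83112103, -584.321451  ,  292.25915283]), 'tcp_rot': array([3.14149157e+00, 2.80375933e-05, 3.62809741e-01]), 'ft_force': array([0.07501861, 0.32031729, 0.30898585]), 'moment': array([-0.04540669, -0.03139242,  0.00426139]), 'grip_force': 0.0, 'opening': 1.0017327407836507}
```

View pics/top0.png

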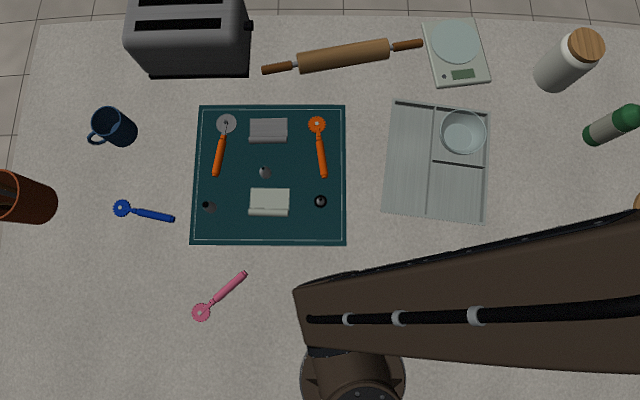

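View pics/scene0.png

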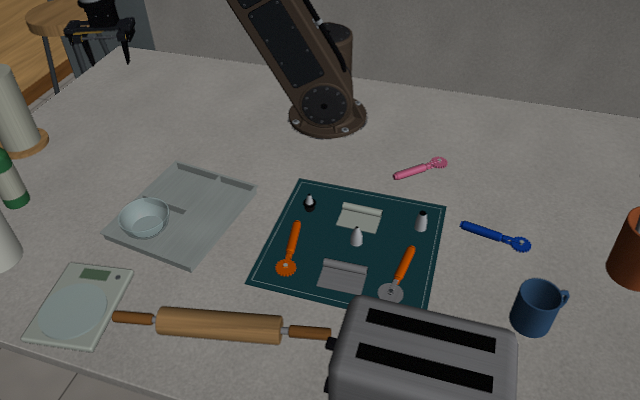

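The top view shows two orange tools: the wheel at (317,125) is all orange and fluted, and the one at (226,123) has a steel disc. The scrapers are grey at (268,130) and white at (268,202). The small uprights are at (209,206), (264,172) and (320,201), the last with a black stopper. I'll confirm these in enlarged crops.

```bash
python3 - <<'E'
from h import *
a=cam("top");b=cam("scene")
A=cv2.resize(a["color"][95:250,185:350,::-1],(640,600),interpolation=cv2.INTER_CUBIC)
cv2.imwrite("pics/a1.png",A)
save(b,"pics/b1.png",(245,170,450,310),3.8)
B=a["color"][90:230,375:500,::-1];cv2.imwrite("pics/t1.png",cv2.resize(B,None,fx=4,fy=4,interpolation=cv2.INTER_CUBIC))
# segmentation: heights
def cl(c,mask):
    v,u=np.nonzero(mask);return np.array([world(c,x,y) for x,y in zip(u,v)])
hsv=cv2.cvtColor(a["color"],cv2.COLOR_RGB2HSV)
org=(hsv[...,0]>5)&(hsv[...,0]<20)&(hsv[...,1]>180)&(hsv[...,2]>100)
roi=np.zeros_like(org);roi[95:250,185:350]=1
n,l,s,ce=cv2.connectedComponentsWithStats((org&roi).astype(np.uint8))
for i in range(1,n):
    if s[i,4]>30:
        P=cl(a,l==i);P=P[np.abs(P[:,2]-12)<14];m=P.mean(0);U,S,V=np.linalg.svd(P[:,:2]-m[:2]);t=(P[:,:2]-m[:2])@V[0]
        print("orange",s[i],m.round(1),V[0].round(3),t.min(),t.max(),P[:,2].max())
E
```

```text
orange [308 116  19  62 476] [583.3  84.9  19.2] [-0.991 -0.131] -79.27485164901458 95.19537718957943 25.6625044954626
orange [212 135  13  41 216] [545.6 347.1  21.6] [-0.989  0.147] -57.81569219106372 52.85265914458049 25.87201430126322
```

View pics/a1.png

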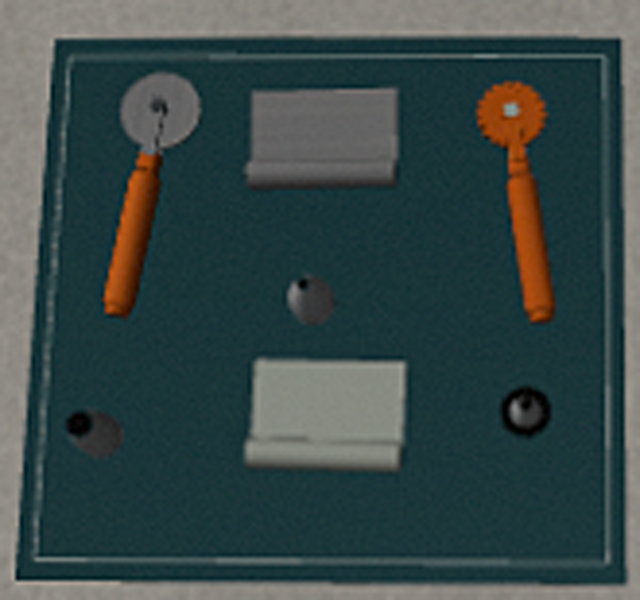

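View pics/b1.png

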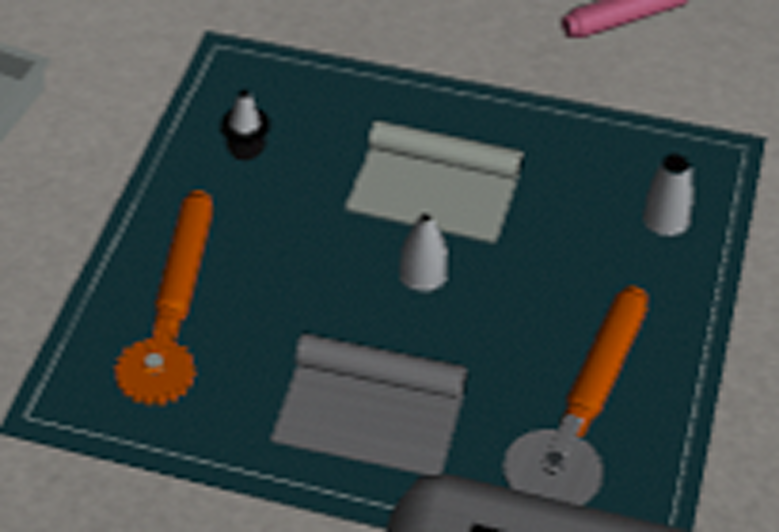

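View pics/t1.png

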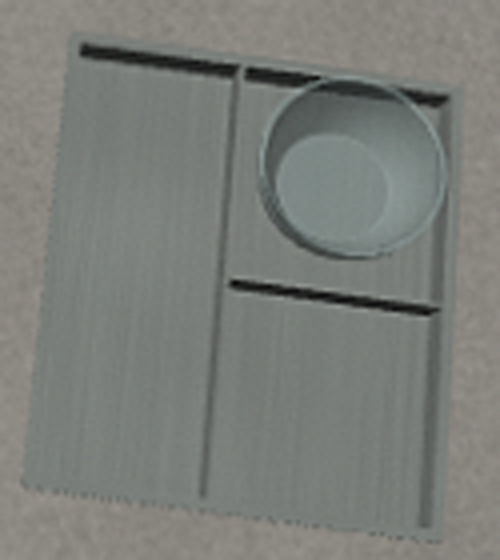

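Both crops settle which is which:
- **Pastry wheel:** the fluted all-orange one at top (317,125). The one at (226,123) has a plain steel disc and stays.
- **Scrapers:** the grey steel one at (268,130) goes and the white one stays.
- **Nozzles:** wide mouth at (209,206), narrow at (264,172). The black-flanged pourer at (320,201) stays.

Next I'll measure them.

```bash
cat >> h.py <<'E'
def clouds(names=("top","scene")):
    out=[]
    for n in names:
        c=cam(n);z=c["z_map"];v,u=np.nonzero(z>0);K=c["camera_matrix"];k1=c["k1"]
        xd=np.stack([(u-K[0,2])/K[0,0],(v-K[1,2])/K[1,1]],1);x=xd.copy()
        for _ in range(20): x=xd/(1+k1*(x**2).sum(1,keepdims=True))
        zz=z[v,u];P=np.stack([x[:,0]*zz,-x[:,1]*zz,-zz,np.ones(len(zz))],1)@np.linalg.inv(c["world_to_cam"]).T
        out.append((P[:,:3],c["color"][v,u]))
    return out
E
python3 - <<'E'
from h import *
cl=clouds(); a=cam("top")
for n,(P,C) in zip(("top","scene"),cl):
    print(n)
    def sel(x0,x1,y0,y1,z0,z1):
        return (P[:,0]>x0)&(P[:,0]<x1)&(P[:,1]>y0)&(P[:,1]<y1)&(P[:,2]>z0)&(P[:,2]<z1)
    for nm,b in dict(mat=(470,500,100,300,-20,20),wide=(360,460,310,400,30,65),wide_lo=(360,460,310,400,8,24),nar=(480,560,190,260,30,65),nar_lo=(480,560,190,260,8,24),pour=(380,470,50,120,28,65)).items():
        Q=P[sel(*b)]
        if len(Q): print(nm,len(Q),Q.mean(0).round(1),np.percentile(Q,[2,98],0).round(1).tolist())
    Q=P[sel(560,680,150,285,10,30)]
    if len(Q):
        r=cv2.minAreaRect(Q[:,:2].astype(np.float32));print("steelgrip",len(Q),r,Q[:,2].max())
    Q=P[sel(560,690,150,285,-5,30)]
    hsv=cv2.cvtColor(C[None],cv2.COLOR_RGB2HSV)[0]
    m=sel(560,690,150,285,-5,30)&(hsv[:,1]<60);print("steel all",cv2.minAreaRect(P[m][:,:2].astype(np.float32)))
    o=(hsv[:,0]>5)&(hsv[:,0]<20)&(hsv[:,1]>180)&(hsv[:,2]>60)&sel(480,700,20,150,-5,40)
    Q=P[o];h=Q[Q[:,0]<585];print("handle",len(h),cv2.minAreaRect(h[:,:2].astype(np.float32)),"wheel",cv2.minEnclosingCircle(Q[Q[:,0]>612][:,:2].astype(np.float32)))
    f=cv2.fitLine(h[:,:2].astype(np.float32),cv2.DIST_L2,0,.01,.01).ravel();print("line",f, "xmin",h[:,0].min())
# tray
L=np.array([[-150,129],[150,129],[150,-129],[-150,-129]],float)
px=[(24,487),(73,37),(460,88),(438,542)]
W=np.array([world(a,375+p[0]/4,90+p[1]/4,h=25)[:2] for p in px]);print("tray corners",W.round(1))
for _ in [0]:
    l=L-L.mean(0);w=W-W.mean(0);th=np.arctan2((l[:,0]*w[:,1]-l[:,1]*w[:,0]).sum(),(l*w).sum());R=np.array([[np.cos(th),-np.sin(th)],[np.sin(th),np.cos(th)]])
    o=W.mean(0);print("tray",o,np.degrees(th),"res",(W-(o+L@R.T)).round(1).tolist())
    for nm,p in dict(bowlbay=(75,-56),long=(0,72),sq=(-75,-56)).items(): print(nm,(o+R@p).round(1))
s=[world(a,375+u/4,90+v/4,h=51) for u,v in((262,165),(445,165),(352,75),(352,260))];print("bowl rim",np.round(s,1).tolist())
E
```

```text
top
mat 826 [484.6 199.5   2.8] [[471.1, 104.5, -0.7], [498.6, 295.4, 7.7]]
wide 78 [410.  358.4  45.5] [[400.9, 349.9, 31.1], [420.6, 369.5, 55.2]]
wide_lo 24 [406.9 354.3  16. ] [[388.2, 347.8, 8.3], [420.1, 379.8, 23.2]]
nar 63 [499.6 222.2  41.3] [[491.2, 212.7, 30.4], [508.9, 234.9, 54.0]]
nar_lo 21 [492.6 219.2  14.5] [[488.5, 203.1, 8.1], [502.7, 233.7, 23.1]]
pour 56 [424.7  80.5  37.8] [[415.2, 66.0, 28.5], [438.2, 92.9, 54.6]]
steelgrip 284 ((590.6329345703125, 219.0176544189453), (19.789213180541992, 97.75349426269531), 0.3474401533603668) 26.361107719935262
steel all ((631.8268432617188, 217.99905395507812), (130.37783813476562, 103.2418441772461), 89.59907531738281)
handle 262 ((537.4521484375, 77.67990112304688), (97.46361541748047, 18.656808853149414), 8.862305641174316) wheel ((636.2154541015625, 90.1055679321289), 25.41559600830078)
line [9.8775142e-01 1.5603565e-01 5.3667773e+02 7.7802856e+01] xmin 488.8801376393925
scene
mat 628 [484.8 198.7   2.9] [[470.9, 103.3, -1.0], [499.3, 296.7, 7.0]]
wide 106 [420.8 359.6  43.7] [[409.3, 348.5, 31.0], [429.3, 371.2, 55.4]]

[... 459 characters left out ...]
10.18862915039062), (112.53214263916016, 118.74922180175781), 1.6375668048858643)
handle 227 ((539.17333984375, 76.92926025390625), (94.2813720703125, 20.37953758239746), 7.536815166473389) wheel ((636.079833984375, 86.05390167236328), 28.163166046142578)
line [9.8787171e-01 1.5527226e-01 5.4151221e+02 7.8048752e+01] xmin 492.4459378419166
tray corners [[ 399.6  -71.6]
 [ 701.8 -112.7]
 [ 670.2 -373.8]
 [ 365.4 -333.1]]
tray [ 534.25758036 -222.7959677 ] -7.470604819899695 res [[-2.7, 3.8], [2.1, 1.7], [4.0, -3.6], [-3.4, -1.9]]
bowlbay [ 601.3 -288.1]
long [ 543.6 -151.4]
sq [ 452.6 -268.6]
bowl rim [[603.4, -225.6, 51.0], [605.4, -345.9, 51.0], [666.2, -289.3, 51.0], [540.9, -279.5, 51.0]]
```

Every measured point matches the given heights and sizes. The narrow nozzle goes first: turn the tool to yaw 0, then travel over.

Request:
jog_arm([
  [0, 0, 10.4, 0, 0, 0, 50],
  [0, 0, 10.4, 0, 0, 0, 50],
  [0, 0, 0, 57, -20, 0, 50],
  [0, 0, 0, 57, -20, 0, 50],
  [0, 0, 0, 57, -20, 0, 50],
  [0, 0, 0, 57, -20, 0, 50],
  [0, 0, 0, 56, -20, 0, 50],
  [0, 0, 0, 0, -60, 0, 50],
  [0, 0, 0, 0, -60, 0, 50],
  [0, 0, 0, 0, -60, 0, 50],
])

```text
t: 2.5
eef_pos: [505.8, -302.5, 292.1]
tcp_rot: [-3.142, -0.0, -0.0]
ft_force: [0.1, -0.1, 0.1]
opening: 0.529
grip_force: 0.0
```

Request:
jog_arm([
  [0, 0, 0, 0, -60, 0, 50],
  [0, 0, 0, 0, -60, 0, 50],
  [0, 0, 0, 0, -60, 0, 50],
  [0, 0, 0, 0, -60, 0, 50],
  [0, 0, 0, 0, -60, 0, 50],
  [0, 0, 0, 0, -60, 0, 50],
  [0, 0, 0, 0, -60, 0, 50],
  [0, 0, 0, 0, -60, 0, 50],
  [0, 0, 0, 0, -47, 30, 50],
  [0, 0, 0, 0, 0, 30, 50],
])

```text
t: 3.75
eef_pos: [505.6, 225.5, 231.6]
tcp_rot: [-3.141, -0.001, 0.004]
ft_force: [0.3, 0.3, -0.7]
opening: 0.527
grip_force: 0.0
```

Request:
jog_arm([
  [0, 0, 0, 0, 2, 45, 50],
  [0, 0, 0, 0, 0, 45, 50],
  [0, 0, 0, 0, 0, 40, 50],
  [0, 0, 0, 0, 0, 18, 50],
  [0, 0, 0, 0, 0, 0, 20],
  [0, 0, 0, 0, 0, 0, 20],
  [0, 0, 0, 0, 0, 0, 20],
  [0, 0, 0, 0, 0, 0, 20],
])

```text
t: 4.75
eef_pos: [506.4, 220.7, 85.2]
tcp_rot: [-3.141, -0.002, -0.0]
ft_force: [-0.9, 0.4, 6.5]
opening: 0.286
grip_force: 30.0
```

Request:
jog_arm([
  [0, 0, 0, 0, 0, -50, 20],
  [0, 0, 0, 0, 0, -50, 20],
  [0, 0, 0, 12.6, 56.3, 0, 20],
  [0, 0, 0, 12.6, 56.3, 0, 20],
  [0, 0, 0, 12.6, 56.3, 0, 20],
  [0, 0, 0, 12.6, 56.3, 0, 20],
  [0, 0, 0, 12.6, 56.3, 0, 20],
  [0, 0, 0, 12.6, 56.3, 0, 20],
  [0, 0, 0, 12.6, 56.3, 0, 20],
  [0, 0, 0, 12.6, 56.3, 0, 20],
])

```text
t: 6.0
eef_pos: [606.8, -231.8, 184.7]
tcp_rot: [3.141, -0.0, -0.0]
ft_force: [0.0, -0.3, -0.2]
opening: 0.285
grip_force: 30.0
```

Request:
jog_arm([
  [0, 0, 0, 12.6, 56.3, 0, 20],
  [0, 0, 0, 0, 0, 0, 20],
  [0, 0, 0, 0, 0, 0, 20],
])

```text
t: 6.38
eef_pos: [618.9, -285.7, 184.1]
tcp_rot: [-3.141, 0.001, -0.001]
ft_force: [0.3, 0.8, -0.0]
opening: 0.285
grip_force: 30.0
```

```bash
python3 - <<'E'
from h import *
c=cam("scene");save(c,"pics/s2.png",(90,150,280,290),4);print([(np.round(r["location"]),r["score"]) for r in env.recognise("scene","narrow_nozzle_mid")])
E
```

```text
[(array([130., 197.]), 0.46)]
```

View pics/s2.png

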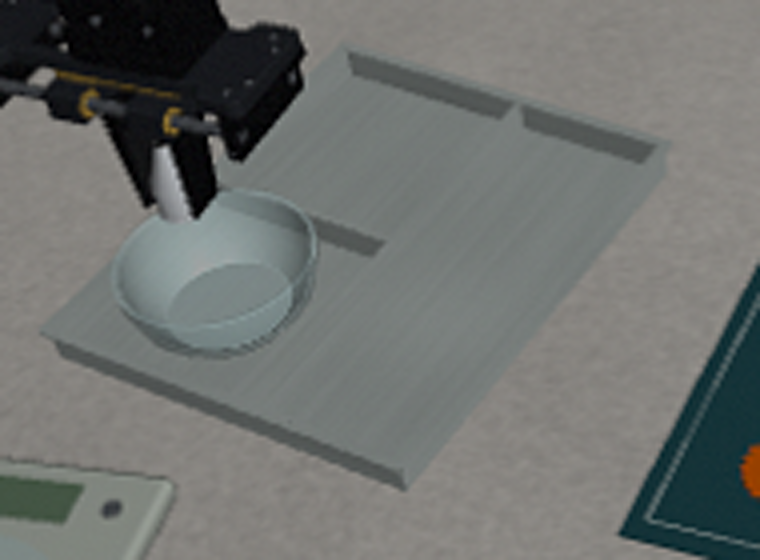

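The nozzle is held upright over the bowl. I'll cross-check the bowl centre from the scene rim, about (144,214), before lowering.

```bash
python3 - <<'E'
from h import *
c=cam("scene")
for p in((113,262),(318,250),(215,190),(220,325)): print(world(c,90+p[0]/4,150+p[1]/4,h=51).round(1))
print(world(c,90+235/4,150+295/4,h=8).round(1))
E
```

```text
[ 628.9 -342.5   51. ]
[ 583.9 -226.5   51. ]
[ 553.6 -317.    51. ]
[ 657.2 -250.6   51. ]
[ 597.6 -287.8    8. ]
```

Request:
jog_arm([
  [0, 0, 0, 0, 0, 30, 20],
  [0, 0, 0, 0, 0, 30, 20],
  [0, 0, 0, 0, 0, 20, 20],
  [0, 0, 0, 0, 0, 6, 20],
  [0, 0, 0, 0, 0, 0, 20],
  [0, 0, 0, 0, 0, 0, 36],
  [0, 0, 0, 0, 0, 0, 36],
  [0, 0, 0, 0, 0, -20, 36],
  [0, 0, 0, 0, 0, -50, 36],
  [0, 0, 0, 0, 0, -50, 50],
])

```text
t: 7.78
eef_pos: [619.2, -286.1, 221.2]
tcp_rot: [3.141, -0.001, -0.0]
ft_force: [-0.1, 0.2, -0.5]
opening: 0.436
grip_force: 0.0
```

Request:
jog_arm([
  [0, 0, 0, -18.5, -58.7, 0, 50],
  [0, 0, 0, -18.5, -58.7, 0, 50],
  [0, 0, 0, -18.5, -58.7, 0, 50],
  [0, 0, 0, -18.5, -58.7, 0, 50],
  [0, 0, 0, -18.5, -58.7, 0, 50],
  [0, 0, 0, -18.5, -58.7, 0, 50],
  [0, 0, 0, -18.5, -58.7, 0, 50],
  [0, 0, 0, -18.5, -58.7, 0, 50],
  [0, 0, 0, -18.5, -58.7, 0, 50],
  [0, 0, 0, -18.5, -58.7, 0, 50],
])

```text
t: 9.02
eef_pos: [433.8, 302.9, 219.9]
tcp_rot: [-3.141, -0.002, -0.0]
ft_force: [1.8, -0.4, -0.4]
opening: 0.526
grip_force: 0.0
```

Request:
jog_arm([
  [0, 0, 0, -18.5, -58.7, 0, 50],
  [0, 0, 0, 0, 0, 20, 50],
  [0, 0, 0, 0, 0, 0, 50],
])

```text
t: 9.4
eef_pos: [415.3, 360.0, 198.5]
tcp_rot: [3.141, 0.001, 0.001]
ft_force: [-0.5, -0.0, -0.3]
opening: 0.524
grip_force: 0.0
```

```bash
python3 - <<'E'
from h import *
save(cam("scene"),"pics/s3.png",(100,160,450,290),2.2)
E
```

```text
(no output)
```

View pics/s3.png

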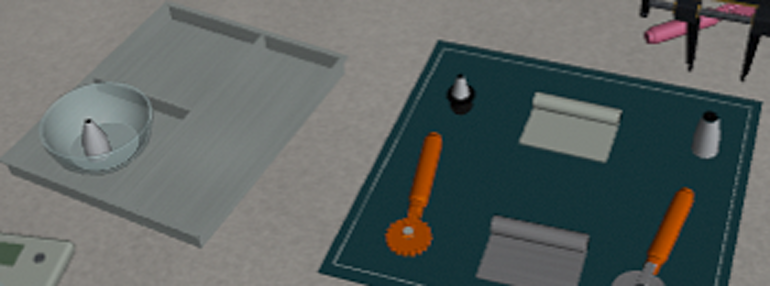

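The narrow nozzle stands in the bowl, and the open fingers are above the wide nozzle.

Request:
jog_arm([
  [0, 0, 0, 0, 0, 45, 50],
  [0, 0, 0, 0, 0, 45, 50],
  [0, 0, 0, 0, 0, 23, 50],
  [0, 0, 0, 0, 0, 0, 20],
  [0, 0, 0, 0, 0, 0, 20],
  [0, 0, 0, 0, 0, 0, 20],
  [0, 0, 0, 0, 0, 0, 20],
  [0, 0, 0, 0, 0, -50, 20],
  [0, 0, 0, 0, 0, -50, 20],
  [0, 0, 0, 0, 0, 0, 20],
])

```text
t: 10.7
eef_pos: [416.8, 360.3, 189.2]
tcp_rot: [-3.138, -0.006, -0.0]
ft_force: [-0.1, 0.5, -0.4]
opening: 0.281
grip_force: 30.0
```

Request:
jog_arm([
  [0, 0, 0, 15.3, 58.6, 0, 20],
  [0, 0, 0, 15.3, 58.6, 0, 20],
  [0, 0, 0, 15.3, 58.6, 0, 20],
  [0, 0, 0, 15.3, 58.6, 0, 20],
  [0, 0, 0, 15.3, 58.6, 0, 20],
  [0, 0, 0, 15.3, 58.6, 0, 20],
  [0, 0, 0, 15.3, 58.6, 0, 20],
  [0, 0, 0, 15.3, 58.6, 0, 20],
  [0, 0, 0, 15.3, 58.6, 0, 20],
  [0, 0, 0, 15.3, 58.6, 0, 20],
])

```text
t: 11.95
eef_pos: [568.8, -228.4, 184.7]
tcp_rot: [-3.141, 0.0, -0.0]
ft_force: [1.4, 0.3, 0.2]
opening: 0.283
grip_force: 30.0
```

Request:
jog_arm([
  [0, 0, 0, 15.3, 58.6, 0, 20],
  [0, 0, 0, 0, 0, 0, 20],
  [0, 0, 0, 0, 0, 0, 20],
])

```text
t: 12.32
eef_pos: [583.6, -284.6, 184.4]
tcp_rot: [-3.141, 0.001, -0.001]
ft_force: [-0.4, -0.3, -1.4]
opening: 0.281
grip_force: 30.0
```

Request:
jog_arm([
  [0, 0, 0, 0, 0, 30, 20],
  [0, 0, 0, 0, 0, 30, 20],
  [0, 0, 0, 0, 0, 20, 20],
  [0, 0, 0, 0, 0, 6, 20],
  [0, 0, 0, 0, 0, 0, 20],
  [0, 0, 0, 0, 0, 0, 36],
  [0, 0, 0, 0, 0, 0, 36],
  [0, 0, 0, 0, 0, -20, 36],
  [0, 0, 0, 0, 0, -50, 36],
  [0, 0, 0, 0, 0, -50, 50],
])

```text
t: 13.58
eef_pos: [584.0, -285.0, 222.1]
tcp_rot: [3.141, -0.001, -0.0]
ft_force: [0.5, -0.3, 0.1]
opening: 0.438
grip_force: 0.0
```

Request:
jog_arm([
  [0, 0, 0, -3.4, -52.4, 0, 50],
  [0, 0, 0, -3.4, -52.4, 0, 50],
  [0, 0, 0, -3.4, -52.4, 0, 50],
  [0, 0, 0, -3.4, -52.4, 0, 50],
  [0, 0, 0, -3.4, -52.4, 0, 50],
  [0, 0, 0, -3.4, -52.4, 0, 50],
  [0, 0, 0, -3.4, -52.4, 0, 50],
  [0, 0, -8, 0, 0, 0, 50],
  [0, 0, 0, 0, 0, 30, 50],
  [0, 0, 0, 0, 0, 0, 50],
])

```text
t: 14.82
eef_pos: [559.9, 81.9, 189.2]
tcp_rot: [-3.141, 0.002, 0.139]
ft_force: [0.8, -0.6, 0.4]
opening: 0.526
grip_force: 0.0
```

```bash
python3 - <<'E'
from h import *
c=cam("scene");save(c,"pics/s4.png",(100,160,330,300),3.3)
E
```

```text
(no output)
```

View pics/s4.png

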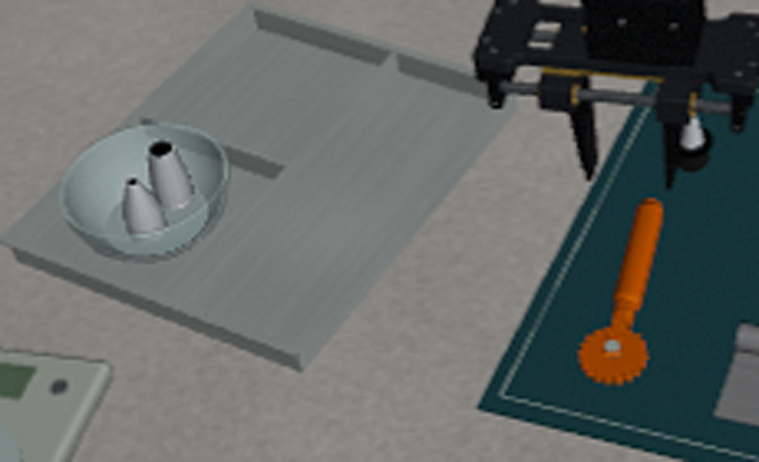

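Both nozzles are standing in the bowl and the fingers straddle the pastry wheel handle. Down I go.

Request:
jog_arm([
  [0, 0, 0, 0, 0, 45, 50],
  [0, 0, 0, 0, 0, 45, 50],
  [0, 0, 0, 0, 0, 15, 50],
  [0, 0, 0, 0, 0, 0, 12],
  [0, 0, 0, 0, 0, 0, 12],
  [0, 0, 0, 0, 0, 0, 12],
  [0, 0, 0, 0, 0, 0, 12],
  [0, 0, 0, 0, 0, -40, 12],
  [0, 0, 0, 0, 0, -40, 12],
  [0, 0, 0, 0, 0, 0, 12],
])

```text
t: 16.12
eef_pos: [561.3, 81.9, 167.2]
tcp_rot: [3.141, -0.005, 0.14]
ft_force: [-0.0, -0.5, -1.1]
opening: 0.206
grip_force: 30.0
```

Request:
jog_arm([
  [0, 0, 7.7, 0, 0, 0, 12],
  [0, 0, 7.7, 0, 0, 0, 12],
  [0, 0, 0, -0.4, 46.7, 0, 12],
  [0, 0, 0, -0.4, 46.7, 0, 12],
  [0, 0, 0, -0.4, 46.7, 0, 12],
  [0, 0, 0, -0.4, 46.7, 0, 12],
  [0, 0, 0, -0.4, 46.7, 0, 12],
  [0, 0, 0, 0, 0, 0, 12],
  [0, 0, 0, 0, 0, 0, 12],
])

```text
t: 17.25
eef_pos: [528.0, -149.2, 163.7]
tcp_rot: [-3.141, 0.001, -0.13]
ft_force: [0.1, -0.1, -1.3]
opening: 0.208
grip_force: 30.0
```

```bash
python3 - <<'E'
from h import *
c=cam("scene");save(c,"pics/s5.png",(100,150,300,280),3.5)
E
```

```text
(no output)
```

View pics/s5.png

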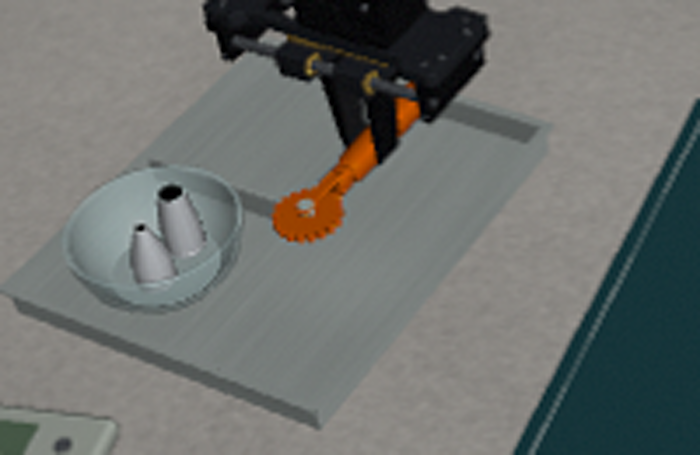

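The pastry wheel hangs level over the long bay. I'll lower it and release.

Request:
jog_arm([
  [0, 0, 0, 0, 0, 35, 12],
  [0, 0, 0, 0, 0, 25, 12],
  [0, 0, 0, 0, 0, 14, 12],
  [0, 0, 0, 0, 0, 4, 12],
  [0, 0, 0, 0, 0, 0, 12],
  [0, 0, 0, 0, 0, 0, 40],
  [0, 0, 0, 0, 0, 0, 40],
  [0, 0, 0, 0, 0, -20, 40],
  [0, 0, 0, 0, 0, -50, 40],
  [0, 0, 0, 0, 0, -50, 50],
])

```text
t: 18.55
eef_pos: [528.1, -149.5, 207.6]
tcp_rot: [-3.142, 0.001, -0.129]
ft_force: [-0.2, -1.0, 0.1]
opening: 0.479
grip_force: 0.0
```

Request:
jog_arm([
  [0, 0, 0, 2.1, -53.4, 0, 50],
  [0, 0, 0, 2.1, -53.4, 0, 50],
  [0, 0, 0, 2.1, -53.4, 0, 50],
  [0, 0, 0, 2.1, -53.4, 0, 50],
  [0, 0, 0, 2.1, -53.4, 0, 50],
  [0, 0, 0, 2.1, -53.4, 0, 50],
  [0, 0, 0, 2.1, -53.4, 0, 50],
])

```text
t: 19.42
eef_pos: [591.2, 221.1, 206.5]
tcp_rot: [-3.142, -0.0, -0.129]
ft_force: [0.0, 0.2, 0.4]
opening: 0.526
grip_force: 0.0
```

Request:
jog_arm([
  [0, 0, -9.7, 0, 0, 0, 50],
  [0, 0, -9.7, 0, 0, 0, 50],
  [0, 0, -9.7, 0, 0, 0, 50],
  [0, 0, -9.7, 0, 0, 0, 50],
  [0, 0, -9.7, 0, 0, 0, 50],
  [0, 0, -9.7, 0, 0, 0, 50],
  [0, 0, -9.7, 0, 0, 0, 50],
  [0, 0, -9.7, 0, 0, 0, 50],
  [0, 0, -9.7, 0, 0, 0, 50],
  [0, 0, -10.2, 0, 0, 0, 50],
])

```text
t: 20.68
eef_pos: [591.1, 219.3, 206.4]
tcp_rot: [3.141, 0.0, 1.578]
ft_force: [-0.4, -0.6, -0.4]
opening: 0.527
grip_force: 0.0
```

```bash
python3 - <<'E'
from h import *
c=cam("scene");save(c,"pics/s6.png",(100,150,420,320),2.4)
P,C=clouds(("scene",))[0]
m=(P[:,0]>565)&(P[:,0]<680)&(P[:,1]>150)&(P[:,1]<285)&(P[:,2]>17)&(P[:,2]<30);Q=P[m];print(Q.mean(0),cv2.minAreaRect(Q[:,:2].astype(np.float32)))
E
```

```text
[596.7641218  219.51877246  21.15329148] ((595.8271484375, 217.99342346191406), (19.117990493774414, 98.20428466796875), 1.559453010559082)
```

View pics/s6.png

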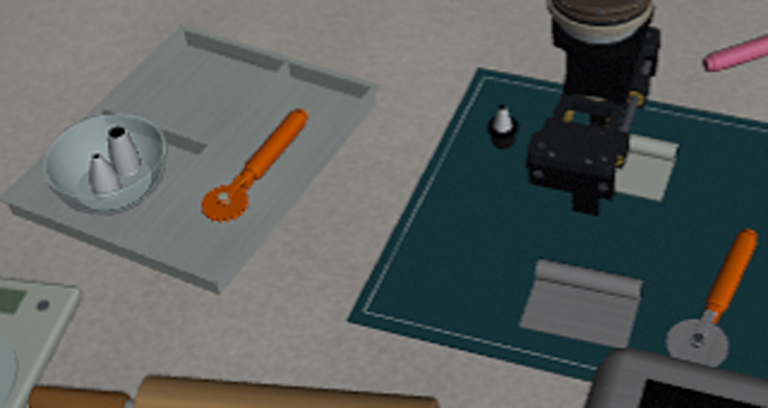

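The pastry wheel lies flat in the long bay. The gripper is now turned across the steel scraper's grip, so I'll take it from there.

Request:
jog_arm([
  [0, 0, 0, 0, 2, 45, 50],
  [0, 0, 0, 0, 0, 45, 50],
  [0, 0, 0, 0, 0, 22, 50],
  [0, 0, 0, 0, 0, 8, 50],
  [0, 0, 0, 0, 0, 0, 12],
  [0, 0, 0, 0, 0, 0, 12],
  [0, 0, 0, 0, 0, 0, 12],
  [0, 0, 0, 0, 0, 0, 12],
  [0, 0, 0, 0, 0, 0, 12],
])

```text
t: 21.9
eef_pos: [593.4, 219.4, 87.0]
tcp_rot: [3.14, -0.0, 1.572]
ft_force: [-0.1, -0.5, 6.1]
opening: 0.206
grip_force: 29.9
```

Request:
jog_arm([
  [0, 0, 0, 0, 0, -30, 12],
  [0, 0, 0, 0, 0, -50, 12],
  [0, 0, 7.5, 0, 0, 0, 12],
  [0, 0, 0, 0, 0, 0, 12],
])

```text
t: 22.4
eef_pos: [592.9, 219.2, 166.4]
tcp_rot: [3.141, 0.0, 1.442]
ft_force: [-0.0, -0.7, -1.0]
opening: 0.203
grip_force: 29.9
```

Request:
jog_arm([
  [0, 0, 0, -55.8, -11.7, 0, 12],
  [0, 0, 0, -55.8, -11.7, 0, 12],
  [0, 0, 0, -55.8, -11.7, 0, 12],
  [0, 0, 0, -55.8, -11.7, 0, 12],
  [0, 0, 0, -55.8, -11.7, 0, 12],
  [0, 0, 0, -55.8, -11.7, 0, 12],
  [0, 0, 0, -55.8, -11.7, 0, 12],
  [0, 0, 0, -55.8, -11.7, 0, 12],
  [0, 0, 0, -55.8, -11.7, 0, 12],
  [0, 0, 0, 0, 0, 0, 12],
])

```text
t: 23.65
eef_pos: [422.5, -268.1, 165.5]
tcp_rot: [-3.141, -0.0, 1.44]
ft_force: [0.2, -0.4, -1.3]
opening: 0.206
grip_force: 29.9
```

```bash
python3 - <<'E'
from h import *
print(env.state()["eef_pos"])
c=cam("scene");save(c,"pics/s7.png",(100,130,300,270),3.5)
E
```

```text
[ 422.54065613 -268.0945823   165.54440962]
```

View pics/s7.png

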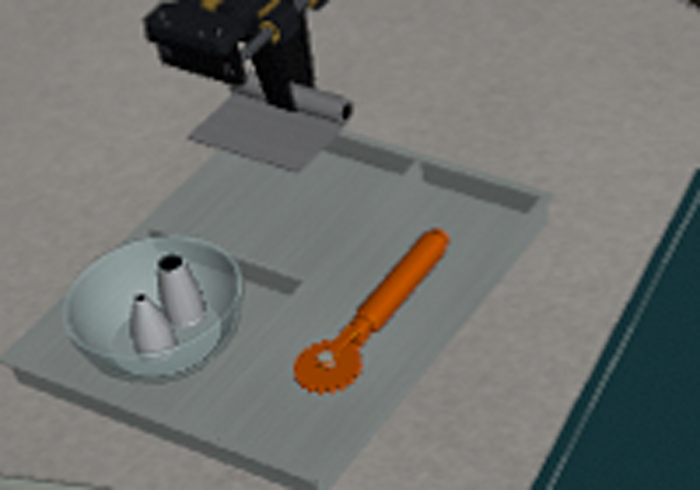

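The scraper is level over the empty bay. I'll lower it and release.

Request:
jog_arm([
  [0, 0, 0, 3, 5, 35, 12],
  [0, 0, 0, 0, 0, 25, 12],
  [0, 0, 0, 0, 0, 14, 12],
  [0, 0, 0, 0, 0, 3, 12],
  [0, 0, 0, 0, 0, 0, 12],
  [0, 0, 0, 0, 0, 0, 40],
  [0, 0, 0, 0, 0, 0, 40],
  [0, 0, 0, 0, 0, -20, 40],
  [0, 0, 0, 0, 0, -50, 40],
  [0, 0, 0, 0, 0, -60, 40],
])

```text
t: 24.95
eef_pos: [428.9, -262.7, 220.5]
tcp_rot: [-3.141, -0.001, 1.441]
ft_force: [0.5, -0.1, 1.1]
opening: 0.422
grip_force: 0.0
```

Request:
jog_arm([
  [0, 0, 0, 0, 0, -40, 40],
  [0, 0, 0, -50, 0, 0, 40],
  [0, 0, 0, -60, 0, 0, 40],
  [0, 0, 0, -60, 0, 0, 40],
  [0, 0, 0, -60, 0, 0, 40],
  [0, 0, 0, 0, 0, 0, 40],
])

```text
t: 25.7
eef_pos: [398.2, -494.1, 258.9]
tcp_rot: [3.141, 0.001, 1.438]
ft_force: [-0.1, -0.2, -0.3]
opening: 0.422
grip_force: 0.0
```

```bash
python3 - <<'E'
from h import *
s=cam("scene");save(s,"pics/s8.png",(90,130,450,320),2.2)
o=np.array([534.3,-222.8]);th=np.radians(-7.47);R=np.array([[np.cos(th),-np.sin(th)],[np.sin(th),np.cos(th)]])
for n in("scene","top"):
    c=cam(n);save(c,f"pics/{n}9.png",(375,90,500,230),4)
    for t in["pastry_wheel_grip","steel_scraper_grip","wide_nozzle_mid","narrow_nozzle_mid","bowl"]:
        for r in env.recognise(n,t):
            w=world(c,*r["location"]);print(n,t,round(r["score"],2),w.round(),(R.T@(w[:2]-o)).round())
P,C=clouds(("scene",))[0];L=(P[:,:2]-o)@R
for nm,b in dict(blade=(-85,-45,-95,-20),grip=(-110,-92,-95,-20),handle=(-60,10,60,85),floor=(-130,130,95,115)).items():
    m=(L[:,0]>b[0])&(L[:,0]<b[1])&(L[:,1]>b[2])&(L[:,1]<b[3])&(P[:,2]<60);q=np.c_[L[m],np.ones(m.sum())]
    print(nm,m.sum(),np.percentile(P[m,2],[5,50,95]).round(1),"slope",np.linalg.lstsq(q,P[m,2],rcond=None)[0][:2].round(3))
E
```

```text
scene pastry_wheel_grip 0.7 [ 567. -157.   21.] [23. 69.]
scene pastry_wheel_grip 0.68 [213. 324.  22.] [-390.  501.]
scene steel_scraper_grip 0.72 [ 457. -266.    6.] [-71. -53.]
scene steel_scraper_grip 0.58 [433.  87.  40.] [-140.  294.]
scene wide_nozzle_mid 0.66 [ 589. -277.   39.] [ 61. -46.]
scene narrow_nozzle_mid 0.72 [ 625. -280.   45.] [ 97. -45.]
scene bowl 0.76 [ 575. -323.   19.] [ 54. -94.]
scene bowl 0.25 [617. 344.  13.] [  8. 572.]
top pastry_wheel_grip 0.79 [400. 546.  20.] [-234.  745.]
top pastry_wheel_grip 0.76 [180. 325.  18.] [-422.  497.]
top pastry_wheel_grip 0.69 [ 551. -150.   25.] [ 7. 74.]
top steel_scraper_grip 0.76 [ 475. -241.    7.] [-56. -26.]
top wide_nozzle_mid 0.47 [ 572. -276.   40.] [ 44. -48.]
top narrow_nozzle_mid 0.24 [ 538. -176.    6.] [-2. 46.]
top bowl 0.74 [ 622. -318.    4.] [ 99. -83.]
blade 270 [3.  6.4 9.5] slope [-0.006  0.   ]
grip 140 [ 4.7 22.  26.2] slope [-0.788 -0.019]
handle 247 [ 3.2 21.2 25.9] slope [-0.011 -0.768]
floor 503 [1.4 4.4 7.5] slope [ 0.001 -0.005]
```

View pics/s8.png

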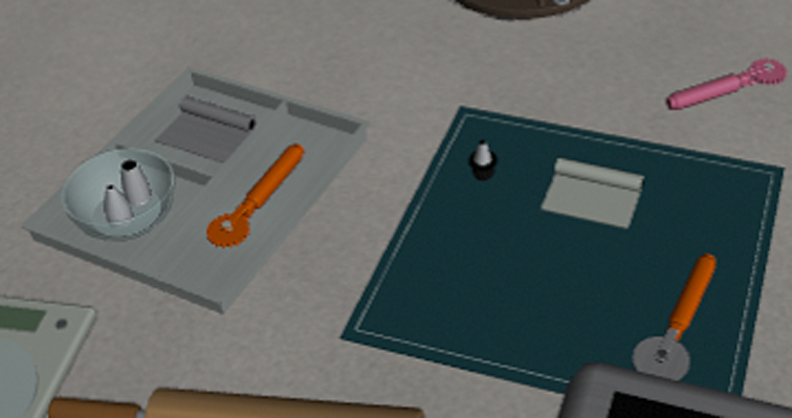

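View pics/top9.png

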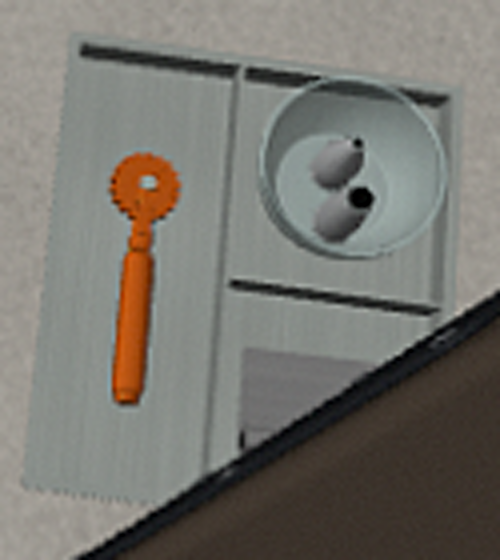

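Everything is in place: the wheel and the scraper lie flat (blade slope about 0), both nozzles stand in the bowl, and the look-alikes haven't moved. I'm handing in.

```bash
python3 -c "
from cell import env
print(env.job_done())"
```

```text
the job is handed in; nothing more can be done
None
```

I handed the job in after about 26 s of robot time, and the hand-in gave no verdict; in the last pictures the pastry wheel and steel scraper lie flat in their bays, both nozzles stand in the upright bowl, and the look-alikes are where they started.

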